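# Scrap a test piece in the pedal bin

### The job

The squashed, barrel-shaped test piece is scrap: press the bin's pedal down until you feel its stop, slide it sideways under the catch so that the lid stays up by itself, let go, and put the piece in the bin. Then press the pedal just free of the catch, slide it back and ease it all the way up, so that the lid goes down slowly under control and is fully shut. Never force the pedal against its stop or let the lid fall shut, and leave everything else where it is.

Things in the scene. Friction and masses are not known exactly. Their poses are not given: they have to be found in the camera images.
- bin: White steel pedal bin fixed to the bench, 170 deep (x) x 210 wide (y) x 170 mm high. Origin: centre of its underside; x points from the front (pedal side) to the back, y to the side where the catch lies, z up. Walls 4 mm; inner floor 70 mm up, rim 170 mm up. Lid (193 x 214 x 8 mm) hinged 15 mm behind the back rim. Pedal pivot (axis along y) at x=-45, z=55 mm.
- bin_mouth (a point): Point at rim height (170 mm), 45 mm in front of the bin's centre. With the lid latched up the way in from above is free from the front wall (85 mm in front of the centre) to about 20 mm behind the centre, where the front edge of the leaning lid stands (170 mm above the rim). A piece let go here with its underside near the rim falls in.
- pedal_tab (a point): Centre of the top of the upright steel tab on the pedal's tread; moves with the pedal. Tab 14 wide (bin y) x 40 long (bin x), 28 mm high over a black rubber tread 60 x 50 mm; pinch it across its width or press on top. At rest 126 mm in front of the pivot, 58 mm above it; it swings down 43 to 65 mm to the stop, in an arc about the pivot.
- pedal (a joint): Pedal angle, rad: 0 at rest (up), grows as the tab is pressed down. The stop is met somewhere from 0.32 to 0.49, as the catch happens to be set. 6 to 11 N at the tread hold it down; it springs back with that force. The latched pedal rests 0.04 to 0.07 above the stop.
- pedal_slide (a joint): Sideways place of the whole pedal, m: 0 at home (start), 0.036 at its end towards bin +y, under the catch. Stays where left (1.5 N friction). The catch is a hook beginning 8 mm beside the lever, with a 3 mm lip: only with the pedal at its stop can the lever pass under the lip; slid to the end and let up it is held. To free it: down to the stop, slide to 0, let up.
- stop_pad (a joint): Squeeze of the sprung stop pad under the lever, m: 0 free, 20 N per mm; over 1 mm (20 N) is forcing it. 1 N more at the tread puts 1.8 N on the pad; 3 to 6 N over the holding force is right. The lip leaves 1.5 mm over the lever when it lies on the pad. Catch and pad (one black bracket on the bin's front, 120 mm before its centre) are set +-5 mm in height, not measured: feel it.
- lid (a joint): Lid angle, rad: 0 shut, grows as it opens. Linked to the pedal: lid = 4 x pedal, so 1.0 to 1.65 when latched, up to 1.95 at the stop. Let go unlatched, it slams; it must not close faster than 1.6 rad/s (50 mm/s at the tab) on its way down from the catch: raise the tab at 10 to 20 mm/s.
- spent: The scrap test piece: white plastic, barrel-shaped, squashed, 28 mm high, 38 mm across at its waist (14 mm up), 28 mm across its flat ends, 50 g. Stands upright on the bench; origin at the centre of its underside.
- sound_a: A sound test piece, to be left: straight white cylinder 25 mm across, 45 mm high, upright; origin at its underside.
- sound_b: A second sound test piece like sound_a, to be left.
- weight: Steel knobbed weight, 56 mm across, 60 mm high; bystander; origin at its underside.
- cup: White mug, 72 mm across, 85 mm high; bystander; origin at its underside.
- driver: Screwdriver lying flat; bystander.
- wrench: Wrench lying flat; bystander.
- bottle: Clear plastic bottle, 60 mm across, 160 mm high; bystander; origin at its underside.
Mind the look-alikes: they are no part of the job. Leave any green look-alike of the spent alone.

How it is judged:
On the way, in this order (a step that is already met when the one before it is completed fails the run):
1. the pedal is latched under the catch and let go, the lid standing up by itself (value of joint lid above 0.9 rad and value of joint pedal_slide above 0.024 m and contact force between the fingers and anything else below 0.3 N), for 0.2 s.
2. the squashed piece lies in the bin, let go, the lid still latched up (x of spent in the frame of bin between -0.085 and 0.085 m and y of spent in the frame of bin between -0.105 and 0.105 m and z of spent in the frame of bin between 0.06 and 0.12 m and value of joint lid above 0.9 rad and value of joint pedal_slide above 0.024 m and contact force between the arm and spent below 0.1 N), for 0.2 s.
At the end, for the whole second after the job is handed in: The squashed piece lies at rest inside the bin, the pedal is all the way up (within 0.02 rad) and the lid is fully shut (within 0.06 rad) (x of spent in the frame of bin between -0.085 and 0.085 m and y of spent in the frame of bin between -0.105 and 0.105 m and z of spent in the frame of bin between 0.06 and 0.12 m and value of joint lid below 0.06 rad and value of joint pedal below 0.02 rad and linear speed of spent below 0.05 m/s); the robot touches nothing.
It fails at once if the lid fell: it closed faster than 1.6 rad/s between 0.8 and 0.08 rad (velocity of joint lid below -1.6 rad/s and value of joint lid between 0.08 and 0.8 rad).
It fails at once if the pedal was forced against its stop: the stop pad was squeezed more than 1 mm (20 N) (value of joint stop_pad above 0.001 m).
It fails at once if another thing on the bench was moved more than 25 mm (distance of any of sound_a, sound_b, weight, cup, driver, wrench, bottle from where it was at the start of the episode above 0.025 m).
It also fails if it takes over 72 s, if anything falls off the work surface, if the arm or the gripper's body presses on something with over 40 N, if the wrist force passes 120 N, or if a joint passes its speed limit or range.

### The arm

A 7-joint arm with a two-finger parallel gripper is mounted at the origin on the work surface. World frame = base frame: x ahead of the robot, y to its left, z up, the work surface at z = 0. Lengths are in m, angles in rad, forces in N, time in s.
With the tool pointing down it reaches from about 0.4 to 0.85 m from the base axis. Payload 10.4 kg.
Tool frame: the origin (TCP) lies between the finger pads; the fingertips stand 25 mm ahead of it and the grasp point (between the pads) lies 6 mm ahead of it; z points along the fingers, y is the direction in which the jaws open and shut (so a half turn about z gives the same grasp; the last joint's range is limited). The gripper opens to 85 mm and grips with 20 to 120 N. Pads are 22 mm wide; open, the fingers measure 114 mm over their backs; the gripper's body (76 mm by 85 mm) begins 54 mm behind the grasp point. The pads swing forward as they close: fully open they stand 13 mm farther back than shut.
Start: joints at [1.235, 0.332, -0.065, 1.46, 0.022, 1.35, -0.088], TCP at [0.192, -0.595, 0.23] pointing down, gripper open.
Joint ranges: [-2.6, 2.6], [-0.5, 2.12], [-1.47, 1.34], [0.16, 2.42], [-1.27, 4.41], [0.06, 2.06], [-2.6, 2.6]. Speed limits (rad/s): [2.22, 2.22, 2.79, 2.79, 3.14, 3.14, 3.14].

### API

Orientations are given as a 3x3 rotation matrix whose columns are the frame's x, y, z axes.
In Python, from cell import manip gives the robot as it stands.
- The arm moves only by the tool step_arm, never from a script. Its argument "series" is a list of rows, each a list of 3 entries, a list of its own where there are three numbers: the gripper command: -1 is fully open, 1 is shut, values between are in proportion, then the shift along the world's x, y, z in m, then the turn, a rotation vector about the world's x, y, z in degrees. A call has exactly 5 rows; each row shifts and turns the commanded pose from where the row before left it; what a row does not reach is not made up. A row lasts 1/10 s, in which the tool goes at most 50 mm and 8.59 degrees, less where a joint would pass 70% of its speed; a pose out of reach is approached as far as the arm can. A call with a gripper value outside its range is refused whole. The fingers move at their own pace and stop on an object; "squeeze" is the grip in N (left out, the last holds). Time passes only in rows, so rows that do not move let the fingers close, or fill a call up. It gives the time, the measured TCP pose, the force and the opening at its end, in the units of the state.
- manip.observe(): the state, without advancing time (a new reading comes with each control period).
- manip.get_image(name): name is "scene" or "side" or "wrist"; returns the picture (400x640x3 uint8, red, green, blue); there is no depth.
- manip.camera_model(name): a dict with "vertical_fov" (degrees; the focal length in pixels is half the picture's height over the tangent of half this angle, whatever the lens; pixels are square), "cx", "cy" (the principal point, pixels), "eye" and "orientation" of the camera in the world. Camera axes: x right, y up, looking along -z (the intrinsics and any distortion apply to the point x, -y, -z); pixel columns grow to the right and rows downward; lengths in m; the calibration is good to about 2 mm. A picture is of the moment at which its call begins: read the wrist's pose just before it. camera_model takes no time and is no camera call; for the wrist camera it gives the pose at the moment of the call.
- manip.close_job(): hands the job in, once; it reports no verdict.
Trained networks look in the newest picture that a camera, given by its name, has taken for a name from the list of things; names that differ only in an ending like _2 or _b are one class to them, and where a whole thing is asked for, a point or a joint stands for the part that bears it (a point fixed in the world has none). Each returns a list of dicts, best first, with "confidence" (0 to 1); they miss things now and then, are a little off and sometimes report something else, mostly with a low value. They report only what shows in the picture. A call takes as long as a camera call. They do not tell look-alikes from the thing itself.
- manip.look_for(camera, label): "xyz" ([x, y, z] in m, in the coordinates of the camera as it stood for that picture, good to about 4 mm: the middle of the surface that is visible of it).
- manip.regions_of(camera, label): "region" (400x640 bool, what is visible of it).
The state is a dict: "clock": time; "joint_positions": joint angles; "joint_vel": joint speeds; "tau": joint torques, N m; "position": TCP position; "tool_rot": TCP orientation; "contact_force": force on the tool from outside, world axes, zero at the start; "moment": the same for the moment, N m; "opening": finger opening in m.
Only numpy, scipy, OpenCV 4.12 (cv2) and the standard library are available. Lean on these libraries where they do the work, as an engineer would, in place of code of your own. Each camera call takes 0.05 s, during which the arm holds its last target. There are 200 camera calls.

## Working session

There is one attempt and no reset: what is moved stays moved. The work goes in short steps, Python scripts to look and compute and a tool call to move; the robot and the scene stay as the last step left them, time stands still between calls to the robot, and variables do not carry over. Pictures are saved under pics/ and viewed, about 8 in all and at most 12, crops included, and the job is handed in when it is done.

Besides the shell and the picture viewer there is one more tool, called after ">>>" by a JSON object that holds its "api" and its "payload". step_arm: Moves the arm, as the interface text tells. Its arguments: {"type":"object","properties":{"series":{"type":"array","items":{"type":"array"}},"squeeze":{"type":"number"}},"required":["series"]}

```bash
mkdir -p pics; ls
cat > h.py <<'E'
import numpy as np, cv2
from cell import manip
def snap(cam,fn):
    im=manip.get_image(cam); cv2.imwrite('pics/'+fn,im[:,:,::-1]); return im
def toworld(cam,p,m=None):
    m=m or manip.camera_model(cam); return np.array(m['eye'])+np.array(m['orientation'])@np.array(p)
E
python3 - <<'E'
from h import *
a=snap('scene','s0.png'); 
for c in ['scene','side']:
    if c=='side': b=snap('side','d0.png')
    m=manip.camera_model(c); print(c,m)
    for l in ['bin','pedal_tab','spent','sound_a','weight','cup','bottle','driver','wrench']:
        for d in manip.look_for(c,l): print(l,round(d['confidence'],2),np.round(toworld(c,d['xyz'],m),3))
print(manip.observe())
cv2.imwrite('pics/both.png',cv2.resize(np.vstack([a,b]),(640,800))[:,:,::-1])
E
```

```text
pics
scene {'vertical_fov': 49.36296866134049, 'cx': 318.27982300672903, 'cy': 199.25499909315099, 'eye': array([ 1.43269893, -0.32488101,  1.08671492]), 'orientation': array([[ 0.3691292 , -0.63361378,  0.67990971],
       [ 0.92930307,  0.26093284, -0.26136154],
       [-0.0118085 ,  0.72831835,  0.68513717]])}
bin 0.92 [0.729 0.13  0.177]
bin 0.38 [ 0.48  -0.188  0.021]
pedal_tab 0.44 [ 0.751 -0.191  0.036]
spent 0.63 [ 0.574 -0.173  0.026]
spent 0.62 [ 0.447 -0.262  0.026]
spent 0.3 [ 0.753 -0.192  0.035]
sound_a 0.65 [ 0.607 -0.255  0.039]
sound_a 0.57 [ 0.457 -0.333  0.035]
weight 0.6 [ 0.752 -0.19   0.035]
cup 0.68 [0.421 0.41  0.058]
cup 0.32 [ 0.457 -0.332  0.036]
bottle 0.85 [0.673 0.423 0.088]
bottle 0.39 [0.725 0.135 0.172]
driver 0.88 [ 0.674 -0.374  0.021]
wrench 0.51 [ 0.238 -0.295  0.012]
side {'vertical_fov': 46.4131725597847, 'cx': 325.37491401837514, 'cy': 199.623299374533, 'eye': array([ 0.21320652, -0.66277712,  0.9995693 ]), 'orientation': array([[ 0.92658236,  0.2869195 , -0.24315084],
       [-0.37604877,  0.69701366, -0.61054016],
       [-0.00569642,  0.6571
[... 665 characters left out ...]
    1.34989079, -0.08851495]), 'joint_vel': array([-0.0011368 , -0.00108449,  0.0016559 , -0.0022986 ,  0.0003161 ,
       -0.00116039,  0.00187819]), 'tau': array([ 2.28001477e-04, -6.25243306e+01,  4.95638035e-02, -3.91831434e+01,
        1.67745876e-02,  1.71232470e-03, -1.69715531e-05]), 'position': array([ 0.19234449, -0.59469108,  0.2300382 ]), 'tool_rot': array([[ 9.51486793e-01,  3.07689580e-01,  6.79484807e-05],
       [ 3.07689585e-01, -9.51486791e-01, -7.78891425e-05],
       [ 4.06864043e-05,  9.50175303e-05, -9.99999995e-01]]), 'contact_force': array([ 1.28227091, -0.29808771,  0.74229166]), 'moment': array([ 0.02896973, -0.01397261,  0.00157516]), 'opening': 0.0854429393113095}
```

View pics/s0.png

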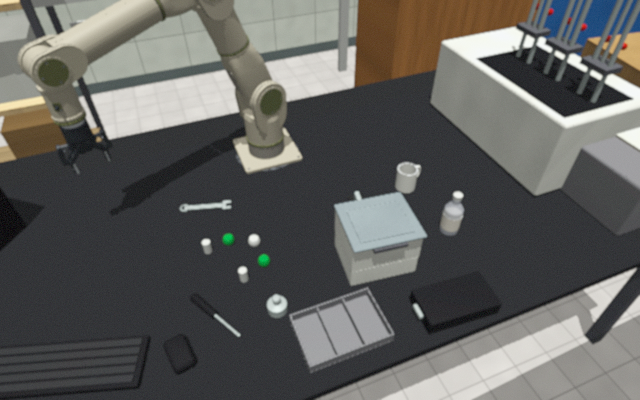

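View pics/d0.png

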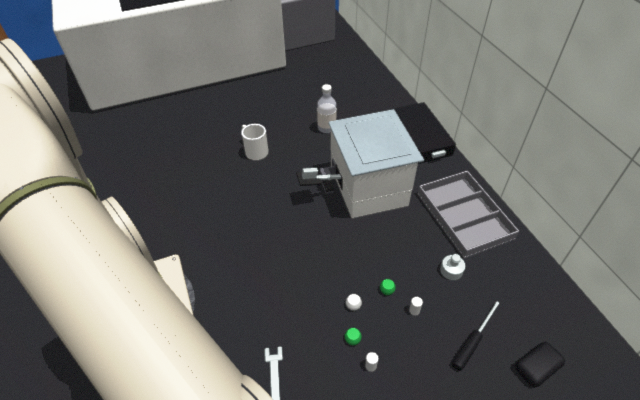

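The side view shows the white barrel at (354,302), with green look-alikes at (388,287) and (353,336). The straight cylinders are at (416,306) and (372,361). In the scene view the barrel is at (254,240), the greens at (228,239) and (264,260), and the cylinders at (207,246) and (243,274). I choose the white barrel and check it, along with the bin corners and pedal, in a close crop.

Run:
```python
from h import *
b=cv2.imread('pics/d0.png'); a=cv2.imread('pics/s0.png')
c1=cv2.resize(b[100:220,290:430],None,fx=5,fy=5,interpolation=cv2.INTER_CUBIC)[:600]
c1=np.hstack([c1[:, :], ]) 
c2=cv2.resize(b[275:325,330:370],(240,300),interpolation=cv2.INTER_CUBIC)[:, :100*2]
c1=cv2.resize(b[100:220,290:430],(700,600),interpolation=cv2.INTER_CUBIC)
c1[600-200:,700-160:]=cv2.resize(b[285:325,338:370],(160,200),interpolation=cv2.INTER_CUBIC)
cv2.imwrite('pics/c1.png',c1)
cv2.imwrite('pics/c2.png',cv2.resize(a[180:290,320:440],(654,600),interpolation=cv2.INTER_CUBIC))
```

```text
(no output)
```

View pics/c1.png

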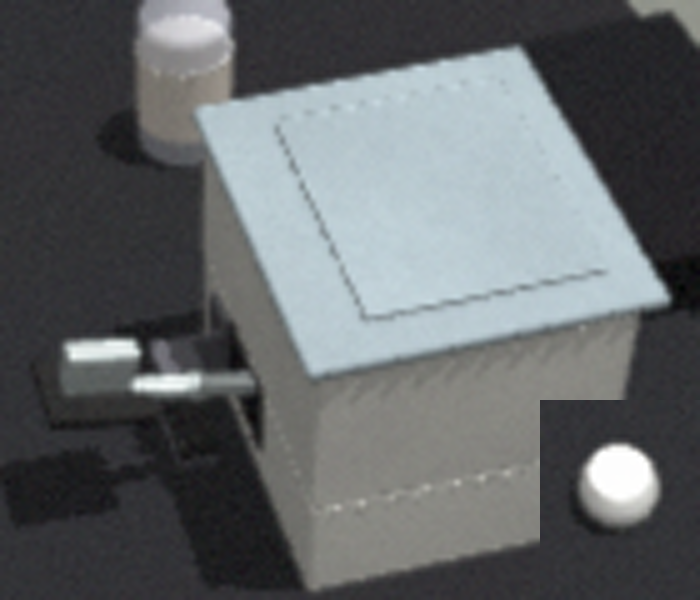

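View pics/c2.png

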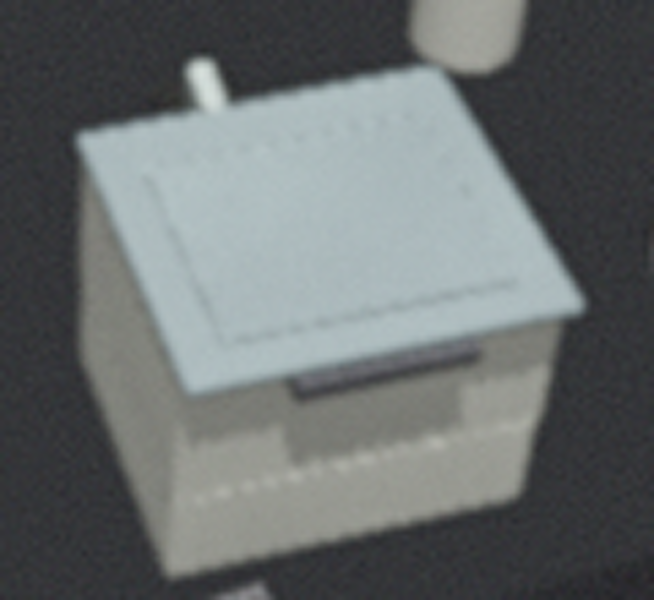

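The crop confirms the plain white barrel, round and squat. The pedal faces −x in the world, and the tab top is at side pixel (310,169). The lid corners are sharp in both views, so I fit the bin pose from them.

```bash
cat >> h.py <<'E'
def proj(m,P):
    q=(np.atleast_2d(P)-m['eye'])@np.array(m['orientation']); f=200/np.tan(np.radians(m['vertical_fov']/2))
    return np.c_[m['cx']+f*q[:,0]/-q[:,2], m['cy']-f*q[:,1]/-q[:,2]]
def ray(m,uv,z):
    f=200/np.tan(np.radians(m['vertical_fov']/2))
    d=np.array(m['orientation'])@np.array([(uv[0]-m['cx'])/f,-(uv[1]-m['cy'])/f,-1]); e=np.array(m['eye'])
    return e+d*(z-e[2])/d[2]
E
python3 - <<'E'
from h import *
from scipy.optimize import least_squares
S=manip.camera_model('side');C=manip.camera_model('scene')
# FL FR BR BL
ps=np.array([[195,110],[313,378],[670,300],[520,45]])/5+[290,100]
pc=np.array([[440,66],[78,138],[190,392],[585,305]])/5.452+[320,180]
L=np.array([[-.093,.107],[-.093,-.107],[.1,-.107],[.1,.107]])
def W(p,xy,z):
    c,s=np.cos(p[2]),np.sin(p[2]); xy=np.atleast_2d(xy); return np.c_[xy@np.array([[c,s],[-s,c]])+p[:2],np.full(len(xy),z)]
for which in 'both','side','scene':
    def r(p):
        P=W(p,L,.178); a=(proj(S,P)-ps).ravel(); b=(proj(C,P)-pc).ravel()
        return {'both':np.r_[a,b],'side':a,'scene':b}[which]
    o=least_squares(r,[.65,.12,.1]); print(which,np.round(o.x,4),np.round(o.fun,1))
    p=o.x
    if which=='both':
        pb=p
        print('tab home pred',W(p,[[-.171,0]],.113),'slid',W(p,[[-.171,.036]],.113),'mouth',W(p,[[-.045,0]],.17))
        print('tab px pred',proj(S,W(p,[[-.171,0]],.113)))
t=ray(S,(310,169),.113); c,s=np.cos(pb[2]),np.sin(pb[2]); print('tab obs',t,'bin', np.array([[c,s],[-s,c]])@(t[:2]-pb[:2]))
t=ray(S,np.array([619,485-400])*0+[338+(619-540)/5,285+(487-400)/5],.014); print('spent side',t)
a=cv2.imread('pics/s0.png').astype(int)
for n,m,(u,v) in (('scene',C,(254,240)),('side',S,(354,302))):
    im=cv2.imread('pics/s0.png' if n=='scene' else 'pics/d0.png',0); 
    roi=im[v-12:v+13,u-12:u+13]>110; ys,xs=np.nonzero(roi); uv=(xs.mean()+u-12,ys.mean()+v-12); print(n,uv,len(xs),ray(m,uv,.014))
E
```

```text
both [ 0.6747  0.1505 -0.1116] [-0.7 -1.7 -0.4 -1.5  1.1 -1.   0.2 -0.9 -1.2 -0.6 -1.  -0.6 -1.   0.7
 -0.4  0.4]
tab home pred [[0.50473678 0.16958429 0.113     ]] slid [[0.5087477  0.20536016 0.113     ]] mouth [[0.62995231 0.15554607 0.17      ]]
tab px pred [[311.22623946 169.25437206]]
side [ 0.6725  0.1463 -0.1099] [-0.9 -0.6 -0.4 -0.1  1.2  0.2  0.1  0.1]
scene [ 0.6755  0.153  -0.1143] [-0.3 -0.6 -0.1 -0.7 -0.1  0.6  0.5  0.4]
tab obs [0.50204558 0.17172965 0.113     ] bin [-0.17391347  0.00183216]
spent side [ 0.47240584 -0.18684992  0.014     ]
scene (np.float64(253.53719008264466), np.float64(239.46280991735537)) 121 [ 0.46628082 -0.18339921  0.014     ]
side (np.float64(353.58415841584156), np.float64(301.3069306930693)) 202 [ 0.47311893 -0.18404686  0.014     ]
```

>>> {"api": "step_arm", "payload": {"series": [[-1,[0.028,0.041,0],[0,0,-8.1]],[-1,[0.028,0.041,0],[0,0,-8.1]],[-1,[0.028,0.041,0],[0,0,-8.1]],[-1,[0.028,0.041,0],[0,0,0]],[-1,[0.028,0.041,0],[0,0,0]]], "squeeze": 40}}

```text
clock: 1.5
position: [0.3328, -0.3886, 0.2303]
tool_rot: [[0.994, -0.109, 0.0], [-0.109, -0.994, -0.001], [0.0, 0.001, -1.0]]
contact_force: [0.7, -0.2, -0.4]
opening: 0.0856
```

>>> {"api": "step_arm", "payload": {"series": [[-1,[0.028,0.041,0],[0,0,0]],[-1,[0.028,0.041,0],[0,0,0]],[-1,[0.028,0.041,0],[0,0,0]],[-1,[0.028,0.041,0],[0,0,0]],[-1,[0.026,0.042,0],[0,0,0]]]}}

```text
clock: 2.0
position: [0.4709, -0.1826, 0.2304]
tool_rot: [[0.994, -0.109, 0.001], [-0.109, -0.994, -0.001], [0.001, 0.0, -1.0]]
contact_force: [0.2, -0.8, -0.3]
opening: 0.0852
```

```bash
cat > w.py <<'E'
import sys; from h import *
o=manip.observe(); m=manip.camera_model('wrist'); snap('wrist',sys.argv[1])
print(np.round(o['position'],4),np.round(o['contact_force'],2),m['eye'],m['orientation'],m['vertical_fov'],m['cx'],m['cy'])
for l in sys.argv[2:]:
    for d in manip.look_for('wrist',l): print(l,round(d['confidence'],2),np.round(toworld('wrist',d['xyz'],m),4),np.round(proj(m,toworld('wrist',d['xyz'],m)),0))
E
python3 w.py w1.png spent
```

```text
[ 0.4709 -0.1826  0.2304] [ 0.19 -0.75 -0.26] [ 0.54332524 -0.18985575  0.37501176] [[-0.10859428  0.95241563  0.28480126]
 [-0.99408464 -0.10454203 -0.02943963]
 [ 0.00173494 -0.28631353  0.95813441]] 70.65751880154862 323.6817687068047 200.2119011260226
spent 0.96 [ 0.4402 -0.2607  0.0257] [[387. 193.]]
spent 0.92 [ 0.5652 -0.179   0.0298] [[312.  97.]]
spent 0.7 [ 0.475  -0.1857  0.0273] [[326. 173.]]
```

>>> {"api": "step_arm", "payload": {"series": [[-1,[0.004,0.044,0],[0,0,0]],[-1,[0.004,0.044,0],[0,0,0]],[-1,[0.004,0.044,0],[0,0,0]],[-1,[0.004,0.044,0],[0,0,0]],[-1,[0.004,0.044,0],[0,0,0]]]}}

```text
clock: 2.6
position: [0.4898, 0.0373, 0.2303]
tool_rot: [[0.994, -0.109, 0.001], [-0.109, -0.994, -0.0], [0.001, 0.0, -1.0]]
contact_force: [0.6, 0.5, 0.3]
opening: 0.0851
```

>>> {"api": "step_arm", "payload": {"series": [[-1,[0.004,0.044,0],[0,0,0]],[-1,[0.004,0.044,0],[0,0,0]],[-1,[0.004,0.044,-0.01],[0,0,0]],[-1,[0,0,0],[0,0,0]],[-1,[0,0,0],[0,0,0]]]}}

```text
clock: 3.1
position: [0.5016, 0.1686, 0.2198]
tool_rot: [[0.994, -0.106, -0.001], [-0.106, -0.994, 0.0], [-0.001, -0.0, -1.0]]
contact_force: [0.7, -1.7, 0.6]
opening: 0.0854
```

```bash
python3 w.py w2.png pedal_tab; python3 -c "
from h import *
print(manip.observe())"
```

```text
[0.5016 0.1686 0.2198] [ 0.67 -1.74  0.64] [0.57431154 0.16142252 0.3642552 ] [[-0.10600115  0.95225164  0.28632249]
 [-0.99436525 -0.10186616 -0.02934327]
 [ 0.0012244  -0.28781956  0.95768387]] 70.65751880154862 323.6817687068047 200.2119011260226
pedal_tab 0.93 [0.5084 0.1739 0.0842] [[318. 184.]]
{'clock': 3.2, 'joint_positions': array([ 0.23951359,  0.19368687, -0.72073221,  1.69723836,  0.13284508,
        1.30054503, -2.18875277]), 'joint_vel': array([ 0.01268458, -0.00733655,  0.0059614 ,  0.00161919, -0.0033323 ,
       -0.00026288, -0.00143198]), 'tau': array([-1.27971936e+00, -4.35736763e+01, -5.53086430e+00, -3.83300078e+01,
       -6.76084799e-02, -2.65118253e-02, -1.60867180e-02]), 'position': array([0.50221208, 0.166485  , 0.2200725 ]), 'tool_rot': array([[ 9.93912572e-01, -1.10171643e-01,  9.09392697e-05],
       [-1.10171560e-01, -9.93912366e-01, -6.59950391e-04],
       [ 1.63093484e-04,  6.45914070e-04, -9.99999778e-01]]), 'contact_force': array([ 0.38926108, -0.85587745,  0.04755617]), 'moment': array([-0.00616887,  0.01539897, -0.01474748]), 'opening': 0.08513290833665221}
```

View pics/w2.png

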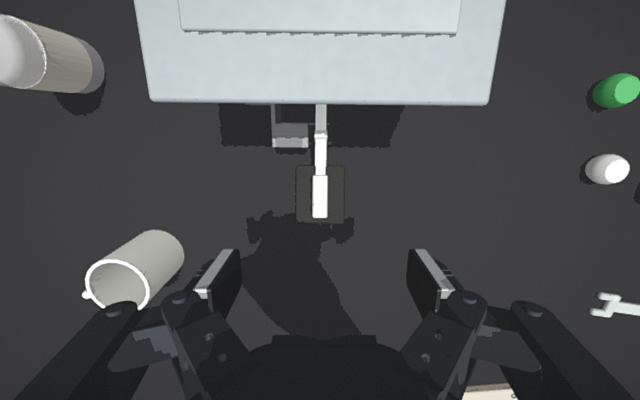

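The wrist view shows the tab top spanning (320,177) to (320,217), the catch at (290,135) on the left (+y), and the jaws aligned with the lever. I back-project the tab position from this.

Run:
```python
from h import *
m={'eye':[0.57431154,0.16142252,0.3642552],'orientation':[[-0.10600115,0.95225164,0.28632249],[-0.99436525,-0.10186616,-0.02934327],[0.0012244,-0.28781956,0.95768387]],'vertical_fov':70.6575188,'cx':323.68,'cy':200.21}
for p in [(320,177),(320,217),(320,197),(290,141),(320,103)]: print(p,ray(m,p,.113))
im=cv2.imread('pics/w2.png',0); print(im[190,300:345], im[165:230,320])
m={'eye':[0.54332524,-0.18985575,0.37501176],'orientation':[[-0.10859428,0.95241563,0.28480126],[-0.99408464,-0.10454203,-0.02943963],[0.00173494,-0.28631353,0.95813441]],'vertical_fov':70.6575188,'cx':323.68,'cy':200.21}
im=cv2.imread('pics/w1.png',0); roi=im[145:205,295:355]>100; ys,xs=np.nonzero(roi); uv=(xs.mean()+295,ys.mean()+145); print('spent',uv,len(xs),xs.min(),xs.max(),ys.min(),ys.max(),ray(m,uv,.014),ray(m,uv,.018))
```

```text
(320, 177) [0.52141392 0.17011005 0.113     ]
(320, 217) [0.48305947 0.17434437 0.113     ]
(320, 197) [0.50264381 0.17218227 0.113     ]
(290, 141) [0.55608815 0.19267591 0.113     ]
(320, 103) [0.58456263 0.16313846 0.113     ]
[ 71  68  67  71  70  70  70  72  70  70  66  46 127 228 255 255 255 255
 255 255 255 255 255 255 255 255 250 160  72  66  70  72  70  70  67  70
  71  69  70  70  70  71  70  64  54] [255 255 255 255 255 255 255 255 255 255 206 252 255 255 255 255 255 255
 255 255 255 255 255 255 255 255 255 255 255 255 255 255 255 255 255 255
 255 255 255 255 255 255 255 255 255 255 255 255 255 255 255 255 233 104
  61  68  70  66  59  62  43  41  41  43  42]
spent (np.float64(324.5363611033714), np.float64(174.48397882418502)) 3589 0 59 0 59 [ 0.47059087 -0.18366009  0.014     ] [ 0.47139676 -0.18372874  0.018     ]
```

>>> {"api": "step_arm", "payload": {"series": [[-1,[0,0.004,-0.03],[0,0,0]],[-1,[0,0,-0.03],[0,0,0]],[-1,[0,0,-0.03],[0,0,0]],[-1,[0,0,-0.013],[0,0,0]],[-1,[0,0,0],[0,0,0]]]}}

```text
clock: 3.7
position: [0.5014, 0.1702, 0.1159]
tool_rot: [[0.994, -0.11, -0.002], [-0.11, -0.994, -0.001], [-0.002, 0.001, -1.0]]
contact_force: [-0.7, -0.6, 0.9]
opening: 0.0854
```

>>> {"api": "step_arm", "payload": {"series": [[1,[0,0,0],[0,0,0]],[1,[0,0,0],[0,0,0]],[1,[0,0,0],[0,0,0]],[1,[0,0,0],[0,0,0]],[1,[0,0,0],[0,0,0]]]}}

```text
clock: 4.2
position: [0.5021, 0.1717, 0.1174]
tool_rot: [[0.994, -0.109, 0.001], [-0.109, -0.994, -0.0], [0.001, -0.0, -1.0]]
contact_force: [-0.7, -0.3, -0.2]
opening: 0.012
```

>>> {"api": "step_arm", "payload": {"series": [[1,[0,0,0],[0,0,0]],[1,[0,0,0],[0,0,0]],[1,[0,0,0],[0,0,0]],[1,[0,0,0],[0,0,0]],[1,[0,0,0],[0,0,0]]]}}

```text
clock: 4.7
position: [0.5019, 0.1716, 0.117]
tool_rot: [[0.994, -0.109, -0.0], [-0.109, -0.994, -0.0], [-0.0, 0.0, -1.0]]
contact_force: [0.1, -0.5, 0.8]
opening: 0.0002
```

```bash
python3 w.py w3.png pedal_tab
python3 - <<'E'
from h import *
b=snap('side','d1.png'); w=cv2.imread('pics/w3.png')
c=cv2.resize(b[110:220,270:380][:,:,::-1],(400,400),interpolation=cv2.INTER_CUBIC)
cv2.imwrite('pics/c3.png',np.hstack([c,w[:,120:520]]))
E
```

```text
[0.5019 0.1716 0.117 ] [ 0.06 -0.47  0.76] [0.57451451 0.16436032 0.26156833] [[-0.10835895  0.95220023  0.28560998]
 [-0.99411095 -0.10417283 -0.02985687]
 [ 0.00132309 -0.28716327  0.95788074]] 70.65751880154862 323.6817687068047 200.2119011260226
pedal_tab 0.67 [0.5176 0.1723 0.0822] [[321. 205.]]
```

View pics/c3.png

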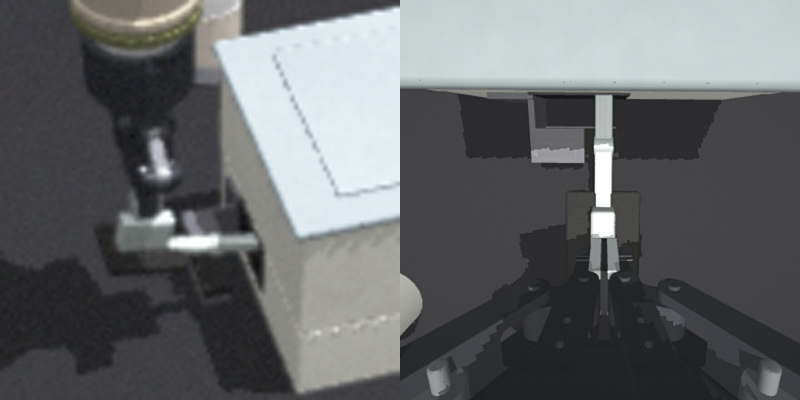

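Run:
```python
from h import *
from scipy.optimize import least_squares
S=manip.camera_model('side');C=manip.camera_model('scene')
f=dict(vertical_fov=70.6575188,cx=323.68,cy=200.21)
W2=dict(f,eye=np.array([0.57431154,0.16142252,0.3642552]),orientation=np.array([[-0.10600115,0.95225164,0.28632249],[-0.99436525,-0.10186616,-0.02934327],[0.0012244,-0.28781956,0.95768387]]))
W3=manip.camera_model('wrist')
o=manip.observe(); print(o['position'],o['contact_force'],o['opening'])
for n,obs in (('front',[(S,(303,169)),(W2,(320,217.5))]),('front+scene',[(S,(303,169)),(W2,(320,217.5)),(C,(357,191.5))]),('back',[(S,(317.8,168.6)),(W2,(320,176))]),('back w',[(W2,(320,176)),(W3,(322,208))]),('back all',[(S,(317.8,168.6)),(W2,(320,176)),(W3,(322,208))])):
    r=least_squares(lambda P:np.concatenate([(proj(m,P)[0]-uv) for m,uv in obs]),[.5,.17,.1]); print(n,np.round(r.x,4),np.round(r.fun,1))
im=manip.get_image('wrist'); g=im[:,:,1]; print(g[195:250,322])
# fingertip expected
for z in (.092,.1): print('tip px side',proj(S,[.502,.172,z]),'wrist',proj(W3,[.502,.172,z]))
```

```text
[0.50192176 0.1716091  0.11702685] [-0.13265889 -0.01766395 -0.08434864] 3.957721573924957e-05
front [0.484  0.1742 0.1172] [ 0.3  0.1 -0.1  0.1]
front+scene [0.4842 0.1744 0.1175] [ 0.3 -0.  -0.2  0.1 -0.8  0.1]
back [0.5217 0.17   0.1092] [-0.7 -0.2  0.1 -0.2]
back w [0.5164 0.1714 0.0841] [-0.4  0.   0.3 -0. ]
back all [0.5225 0.1706 0.1048] [-0.5  0.7 -0.6 -1.9  0.3  1.1]
[255 255 255 255 255 255 255 255 255 255 255 238 125 103 110 110 151 213
 248 255 255 255 255 255 255 255 255 255 255 255 255 255 255 255 255 255
 255 255 255 255 255 255 199  64  26  35  37  36  38  34  36  36  36  35
  36]
tip px side [[310.18545494 174.4157397 ]] wrist [[323.7381793  232.76504011]]
tip px side [[310.09574421 172.34532566]] wrist [[323.75760192 237.87341348]]
```

The fingers closed fully without gripping and with no contact force, so the tips seem to be just above the tab. I'll feel downward with the fingers shut, since pressing on top is allowed.

>>> {"api": "step_arm", "payload": {"series": [[1,[0,0,-0.001],[0,0,0]],[1,[0,0,-0.001],[0,0,0]],[1,[0,0,-0.001],[0,0,0]],[1,[0,0,-0.001],[0,0,0]],[1,[0,0,0],[0,0,0]]]}}

```text
clock: 5.4
position: [0.5019, 0.1719, 0.1136]
tool_rot: [[0.994, -0.109, 0.0], [-0.109, -0.994, -0.0], [0.0, 0.0, -1.0]]
contact_force: [-3.7, -1.7, 8.7]
opening: 0.0
```

>>> {"api": "step_arm", "payload": {"series": [[1,[0,0,-0.001],[0,0,0]],[1,[0,0,-0.001],[0,0,0]],[1,[0,0,-0.001],[0,0,0]],[1,[0,0,-0.001],[0,0,0]],[1,[0,0,0],[0,0,0]]]}}

```text
clock: 5.9
position: [0.5016, 0.1723, 0.1097]
tool_rot: [[0.994, -0.108, -0.0], [-0.108, -0.994, 0.0], [-0.0, -0.0, -1.0]]
contact_force: [-4.9, -0.1, 10.2]
opening: 0.0
```

Run:
```python
from h import *
o=manip.observe(); print(o['position'],o['contact_force'],o['opening'])
w=snap('wrist','w4.png'); b=snap('side','d2.png')
c=cv2.resize(b[140:190,280:340][:,:,::-1],(480,400),interpolation=cv2.INTER_CUBIC)
d=cv2.resize(w[180:280,280:360][:,:,::-1],(320,400),interpolation=cv2.INTER_CUBIC)
cv2.imwrite('pics/c4.png',np.hstack([c,d]))
```

```text
[0.50156548 0.17229779 0.10973898] [-4.88256561 -0.08003077 10.19807795] 4.090267701084134e-05
```

View pics/c4.png

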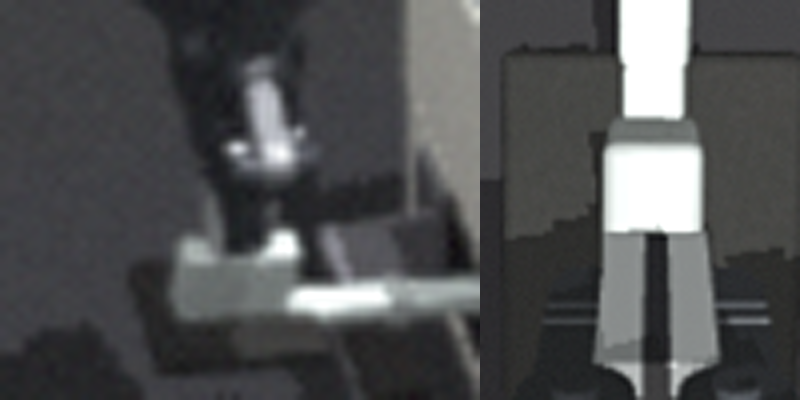

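Pressing on the tab top works, at about 10 N vertical. I'll follow the arc down at 20 mm/s.

>>> {"api": "step_arm", "payload": {"series": [[1,[-0.001,0,-0.002],[0,0,0]],[1,[-0.001,0,-0.002],[0,0,0]],[1,[-0.001,0,-0.002],[0,0,0]],[1,[-0.001,0,-0.002],[0,0,0]],[1,[-0.001,0.001,-0.002],[0,0,0]]]}}

```text
clock: 6.5
position: [0.4979, 0.1731, 0.1003]
tool_rot: [[0.994, -0.109, 0.002], [-0.109, -0.994, 0.0], [0.002, -0.001, -1.0]]
contact_force: [-0.0, -0.9, 10.0]
opening: 0.0001
```

>>> {"api": "step_arm", "payload": {"series": [[1,[-0.0006,0,-0.002],[0,0,0]],[1,[-0.0006,0,-0.002],[0,0,0]],[1,[-0.0006,0,-0.002],[0,0,0]],[1,[-0.0006,0,-0.002],[0,0,0]],[1,[-0.0006,0.0005,-0.002],[0,0,0]]]}}

```text
clock: 7.0
position: [0.495, 0.1736, 0.0903]
tool_rot: [[0.994, -0.109, 0.002], [-0.109, -0.994, 0.0], [0.002, -0.001, -1.0]]
contact_force: [-0.7, -1.0, 10.3]
opening: -0.0001
```

>>> {"api": "step_arm", "payload": {"series": [[1,[-0.0004,0,-0.002],[0,0,0]],[1,[-0.0004,0,-0.002],[0,0,0]],[1,[-0.0004,0,-0.002],[0,0,0]],[1,[-0.0004,0,-0.002],[0,0,0]],[1,[0,0,0],[0,0,0]]]}}

```text
clock: 7.5
position: [0.493, 0.1738, 0.082]
tool_rot: [[0.994, -0.109, 0.002], [-0.109, -0.994, 0.001], [0.002, -0.001, -1.0]]
contact_force: [-1.3, 1.2, 10.4]
opening: -0.0001
```

Run:
```python
from h import *
o=manip.observe(); print(o['position'],o['contact_force'],o['moment'],o['opening'])
w=snap('wrist','w5.png'); b=snap('side','d3.png')
c=cv2.resize(b[100:220,280:400][:,:,::-1],(400,400),interpolation=cv2.INTER_CUBIC)
cv2.imwrite('pics/c5.png',np.hstack([c,w[:,120:520,::-1]]))
```

```text
[0.49299478 0.17381686 0.08196966] [-1.32563653  1.19720445 10.43751102] [-0.00673391  0.34351547  0.02435405] -8.552597637277232e-05
```

View pics/c5.png

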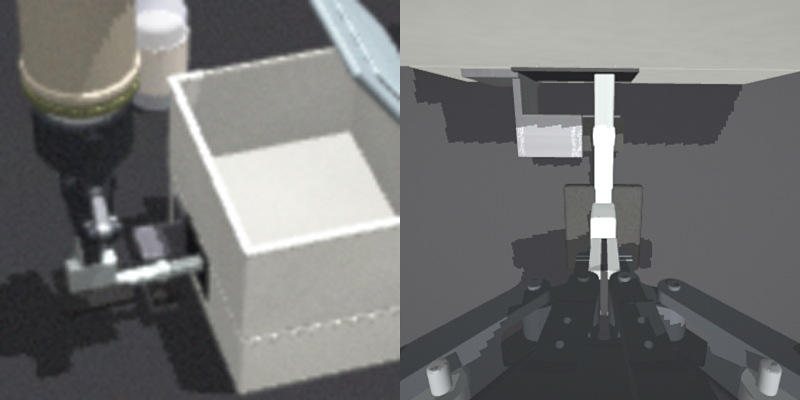

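>>> {"api": "step_arm", "payload": {"series": [[1,[-0.0003,0,-0.0013],[0,0,0]],[1,[-0.0002,0,-0.0013],[0,0,0]],[1,[-0.0002,0,-0.0013],[0,0,0]],[1,[-0.0002,0,-0.001],[0,0,0]],[1,[0,0,-0.001],[0,0,0]]]}}

```text
clock: 8.1
position: [0.492, 0.1739, 0.0762]
tool_rot: [[0.994, -0.108, 0.002], [-0.108, -0.994, 0.001], [0.001, -0.001, -1.0]]
contact_force: [-3.5, 0.2, 10.8]
opening: 0.0006
```

>>> {"api": "step_arm", "payload": {"series": [[1,[-0.0001,0,-0.0005],[0,0,0]],[1,[0,0,-0.0005],[0,0,0]],[1,[-0.0001,0,-0.0005],[0,0,0]],[1,[0,0,-0.0005],[0,0,0]],[1,[0,0,0],[0,0,0]]]}}

```text
clock: 8.6
position: [0.4916, 0.1739, 0.074]
tool_rot: [[0.994, -0.108, 0.001], [-0.108, -0.994, 0.001], [0.001, -0.001, -1.0]]
contact_force: [-3.0, 0.7, 9.4]
opening: -0.0001
```

>>> {"api": "step_arm", "payload": {"series": [[1,[-0.0001,0,-0.0005],[0,0,0]],[1,[-0.0001,0,-0.0005],[0,0,0]],[1,[-0.0001,0,-0.0005],[0,0,0]],[1,[-0.0001,0,-0.0005],[0,0,0]],[1,[0,0,0],[0,0,0]]]}}

```text
clock: 9.1
position: [0.4913, 0.174, 0.0721]
tool_rot: [[0.994, -0.108, 0.001], [-0.108, -0.994, 0.001], [0.001, -0.001, -1.0]]
contact_force: [-2.8, 2.0, 9.0]
opening: -0.0002
```

>>> {"api": "step_arm", "payload": {"series": [[1,[-0.0001,0,-0.0005],[0,0,0]],[1,[0,0,-0.0005],[0,0,0]],[1,[-0.0001,0,-0.0005],[0,0,0]],[1,[0,0,-0.0005],[0,0,0]],[1,[0,0,0],[0,0,0]]]}}

```text
clock: 9.6
position: [0.491, 0.174, 0.07]
tool_rot: [[0.994, -0.108, 0.001], [-0.108, -0.994, 0.001], [0.001, -0.001, -1.0]]
contact_force: [-2.5, 1.8, 8.9]
opening: -0.0001
```

>>> {"api": "step_arm", "payload": {"series": [[1,[0,0,-0.0005],[0,0,0]],[1,[0,0,-0.0005],[0,0,0]],[1,[0,0,-0.0005],[0,0,0]],[1,[0,0,-0.0005],[0,0,0]],[1,[0,0,0],[0,0,0]]]}}

```text
clock: 10.1
position: [0.4908, 0.1741, 0.0679]
tool_rot: [[0.994, -0.108, 0.001], [-0.108, -0.994, 0.001], [0.001, -0.001, -1.0]]
contact_force: [-4.1, 2.3, 9.3]
opening: -0.0001
```

>>> {"api": "step_arm", "payload": {"series": [[1,[-0.0002,0,-0.0005],[0,0,0]],[1,[-0.0002,0,-0.0005],[0,0,0]],[1,[-0.0002,0,-0.0005],[0,0,0]],[1,[0,0,-0.0005],[0,0,0]],[1,[0,0,0],[0,0,0]]]}}

```text
clock: 10.6
position: [0.4905, 0.174, 0.066]
tool_rot: [[0.994, -0.108, 0.001], [-0.108, -0.994, 0.001], [0.001, -0.001, -1.0]]
contact_force: [-2.0, 1.4, 7.7]
opening: -0.0001
```

>>> {"api": "step_arm", "payload": {"series": [[1,[0,0,-0.0005],[0,0,0]],[1,[0,0,-0.0005],[0,0,0]],[1,[0,0,-0.0005],[0,0,0]],[1,[0,0,-0.0005],[0,0,0]],[1,[0,0,0],[0,0,0]]]}}

```text
clock: 11.1
position: [0.4904, 0.1741, 0.064]
tool_rot: [[0.994, -0.108, 0.001], [-0.108, -0.994, 0.001], [0.001, -0.001, -1.0]]
contact_force: [-1.9, 1.3, 8.0]
opening: 0.0
```

>>> {"api": "step_arm", "payload": {"series": [[1,[0,0,-0.0005],[0,0,0]],[1,[0,0,-0.0005],[0,0,0]],[1,[0,0,-0.0005],[0,0,0]],[1,[0,0,-0.0005],[0,0,0]],[1,[0,0,0],[0,0,0]]]}}

```text
clock: 11.6
position: [0.4902, 0.1741, 0.0619]
tool_rot: [[0.994, -0.108, 0.001], [-0.108, -0.994, 0.001], [0.001, -0.001, -1.0]]
contact_force: [-2.5, 1.1, 8.3]
opening: -0.0003
```

>>> {"api": "step_arm", "payload": {"series": [[1,[0,0,-0.0005],[0,0,0]],[1,[0,0,-0.0005],[0,0,0]],[1,[0,0,-0.0005],[0,0,0]],[1,[0,0,-0.0005],[0,0,0]],[1,[0,0,0],[0,0,0]]]}}

```text
clock: 12.1
position: [0.4902, 0.1741, 0.0598]
tool_rot: [[0.994, -0.108, 0.001], [-0.108, -0.994, 0.001], [0.001, -0.001, -1.0]]
contact_force: [-4.3, 0.9, 8.2]
opening: 0.0002
```

>>> {"api": "step_arm", "payload": {"series": [[1,[0,0,-0.0005],[0,0,0]],[1,[0,0,-0.0005],[0,0,0]],[1,[0,0,-0.0005],[0,0,0]],[1,[0,0,-0.0005],[0,0,0]],[1,[0,0,0],[0,0,0]]]}}

```text
clock: 12.6
position: [0.4901, 0.1742, 0.0582]
tool_rot: [[0.994, -0.108, 0.001], [-0.108, -0.994, 0.001], [0.001, -0.001, -1.0]]
contact_force: [-5.2, 0.8, 12.9]
opening: -0.0002
```

The vertical force jumped from 8.2 to 12.9 N, so that's the stop, within the right range. Now I slide towards bin +y.

>>> {"api": "step_arm", "payload": {"series": [[1,[0.0002,0.002,0],[0,0,0]],[1,[0.0002,0.002,0],[0,0,0]],[1,[0.0002,0.002,0],[0,0,0]],[1,[0.0002,0.002,0],[0,0,0]],[1,[0.0002,0.002,0],[0,0,0]]]}}

```text
clock: 13.1
position: [0.491, 0.1816, 0.0578]
tool_rot: [[0.994, -0.11, -0.001], [-0.11, -0.994, -0.003], [-0.0, 0.003, -1.0]]
contact_force: [-6.2, -6.9, 13.5]
opening: -0.0003
```

Run:
```python
from h import *
o=manip.observe(); print(o['position'],o['contact_force'],o['moment'])
w=snap('wrist','w6.png'); p=cv2.imread('pics/w5.png')[:,:,::-1]
for n,im in(('before',p),('now',w)):
  for r in (90,110,130,150,170,190,200,210,220,230):
    row=im[r,280:380,1]; xs=np.nonzero(row>180)[0]+280; print(n,r,(xs.min(),xs.max(),len(xs)) if len(xs) else None,end=' ')
  print()
```

```text
[0.49099367 0.18163577 0.05776575] [-6.23728921 -6.88756293 13.45381518] [-1.74566602  1.24973802 -0.03636219]
before 90 (np.int64(315), np.int64(333), 19) before 110 (np.int64(315), np.int64(332), 18) before 130 (np.int64(280), np.int64(334), 44) before 150 (np.int64(280), np.int64(332), 41) before 170 (np.int64(315), np.int64(332), 18) before 190 (np.int64(315), np.int64(331), 17) before 200 (np.int64(315), np.int64(331), 17) before 210 (np.int64(313), np.int64(333), 21) before 220 (np.int64(311), np.int64(335), 25) before 230 (np.int64(311), np.int64(335), 25) 
now 90 (np.int64(314), np.int64(334), 21) now 110 (np.int64(314), np.int64(334), 21) now 130 (np.int64(280), np.int64(335), 56) now 150 (np.int64(280), np.int64(333), 53) now 170 (np.int64(315), np.int64(333), 19) now 190 (np.int64(316), np.int64(331), 16) now 200 (np.int64(313), np.int64(334), 22) now 210 (np.int64(312), np.int64(334), 23) now 220 (np.int64(311), np.int64(336), 26) now 230 (np.int64(311), np.int64(336), 26)
```

>>> {"api": "step_arm", "payload": {"series": [[1,[0.0001,0.001,0],[0,0,0]],[1,[0.0001,0.001,0],[0,0,0]],[1,[0.0001,0.001,0],[0,0,0]],[1,[0,0,0],[0,0,0]],[1,[0,0,0],[0,0,0]]]}}

```text
clock: 13.65
position: [0.4914, 0.1849, 0.0578]
tool_rot: [[0.994, -0.11, -0.0], [-0.11, -0.994, -0.002], [0.0, 0.002, -1.0]]
contact_force: [-6.1, -6.0, 13.8]
opening: -0.0001
```

>>> {"api": "step_arm", "payload": {"series": [[1,[0.0003,0.0025,0],[0,0,0]],[1,[0.0003,0.0025,0],[0,0,0]],[1,[0.0003,0.0025,0],[0,0,0]],[1,[0.0003,0.0025,0],[0,0,0]],[1,[0.0003,0.0025,0],[0,0,0]]]}}

```text
clock: 14.15
position: [0.4928, 0.1972, 0.0578]
tool_rot: [[0.994, -0.11, -0.001], [-0.11, -0.994, -0.003], [-0.0, 0.003, -1.0]]
contact_force: [-6.3, -7.9, 14.2]
opening: -0.0002
```

>>> {"api": "step_arm", "payload": {"series": [[1,[0.0002,0.0025,0],[0,0,0]],[1,[0.0002,0.0025,0],[0,0,0]],[1,[0.0002,0.0025,0],[0,0,0]],[1,[0.0002,0.0025,0],[0,0,0]],[1,[0,0,0],[0,0,0]]]}}

```text
clock: 14.65
position: [0.4941, 0.208, 0.058]
tool_rot: [[0.994, -0.109, 0.001], [-0.109, -0.994, -0.002], [0.001, 0.001, -1.0]]
contact_force: [-4.1, -4.9, 11.9]
opening: -0.0004
```

```bash
cat > chk.py <<'E'
from h import *; import sys
o=manip.observe(); print(o['position'],o['contact_force'],o['moment'])
w=snap('wrist',sys.argv[1])
for r in (90,110,170,190,200,210,220,230):
    xs=np.nonzero(w[r,280:380,1]>180)[0]+280; print(r,(xs.min(),xs.max(),len(xs)) if len(xs) else None,end=' ')
E
python3 chk.py w7.png
```

```text
[0.49406294 0.20804537 0.05803123] [-4.07830667 -4.90233582 11.92897763] [-1.07665595  0.775513   -0.04694238]
90 (np.int64(314), np.int64(334), 21) 110 None 170 (np.int64(315), np.int64(333), 19) 190 (np.int64(316), np.int64(331), 16) 200 (np.int64(313), np.int64(334), 22) 210 (np.int64(312), np.int64(334), 23) 220 (np.int64(311), np.int64(335), 25) 230 (np.int64(311), np.int64(335), 25)
```

>>> {"api": "step_arm", "payload": {"series": [[1,[0,0.0005,0.0015],[0,0,0]],[1,[0,0.0005,0.0015],[0,0,0]],[1,[0,0,0.0015],[0,0,0]],[1,[0,0,0.0015],[0,0,0]],[1,[0,0,0.0015],[0,0,0]]]}}

```text
clock: 15.2
position: [0.4945, 0.2091, 0.0653]
tool_rot: [[0.994, -0.11, 0.001], [-0.11, -0.994, -0.001], [0.002, 0.001, -1.0]]
contact_force: [-0.0, -3.3, 7.1]
opening: -0.0003
```

>>> {"api": "step_arm", "payload": {"series": [[1,[0,0,0.0015],[0,0,0]],[1,[0,0,0.0015],[0,0,0]],[1,[0,0,0.0015],[0,0,0]],[1,[0,0,0.0005],[0,0,0]],[1,[0,0,0],[0,0,0]]]}}

```text
clock: 15.7
position: [0.4934, 0.2097, 0.0695]
tool_rot: [[0.994, -0.109, -0.0], [-0.109, -0.994, -0.0], [-0.0, 0.0, -1.0]]
contact_force: [0.7, 0.7, 0.5]
opening: -0.0001
```

```bash
python3 chk.py w8.png
```

```text
[0.49341755 0.20973662 0.0694906 ] [0.70761301 0.68106401 0.52639596] [ 0.04628554 -0.00665401  0.05233631]
90 (np.int64(316), np.int64(334), 19) 110 None 170 (np.int64(316), np.int64(333), 18) 190 (np.int64(317), np.int64(332), 16) 200 (np.int64(314), np.int64(334), 21) 210 (np.int64(313), np.int64(335), 23) 220 (np.int64(312), np.int64(336), 25) 230 (np.int64(312), np.int64(336), 25)
```

The contact force is zero and the pedal is latched. I lift off, open the fingers and go to the piece.

>>> {"api": "step_arm", "payload": {"series": [[1,[0,0,0.01],[0,0,0]],[1,[0,0,0.04],[0,0,0]],[1,[0,0,0.05],[0,0,0]],[-1,[0,0,0.05],[0,0,0]],[-1,[0,-0.045,0.01],[0,0,0]]]}}

```text
clock: 16.25
position: [0.4944, 0.1713, 0.2363]
tool_rot: [[0.995, -0.099, 0.008], [-0.099, -0.995, 0.005], [0.008, -0.006, -1.0]]
contact_force: [0.3, -1.1, 0.2]
opening: 0.0284
```

>>> {"api": "step_arm", "payload": {"series": [[-1,[-0.003,-0.045,0],[0,0,0]],[-1,[-0.003,-0.045,0],[0,0,0]],[-1,[-0.003,-0.045,0],[0,0,0]],[-1,[-0.003,-0.045,0],[0,0,0]],[-1,[-0.003,-0.045,0],[0,0,0]]]}}

```text
clock: 16.75
position: [0.4782, -0.0619, 0.2306]
tool_rot: [[0.994, -0.108, 0.001], [-0.108, -0.994, -0.0], [0.001, 0.0, -1.0]]
contact_force: [0.9, 0.4, 0.1]
opening: 0.0851
```

>>> {"api": "step_arm", "payload": {"series": [[-1,[-0.003,-0.045,0],[0,0,0]],[-1,[-0.003,-0.045,0],[0,0,0]],[-1,[-0.002,-0.033,-0.03],[0,0,0]],[-1,[0,0,-0.03],[0,0,0]],[-1,[0,0,0],[0,0,0]]]}}

```text
clock: 17.25
position: [0.4684, -0.1833, 0.1667]
tool_rot: [[0.994, -0.11, -0.005], [-0.11, -0.994, 0.003], [-0.006, -0.002, -1.0]]
contact_force: [0.5, -0.4, 0.7]
opening: 0.0856
```

```bash
python3 w.py w9.png spent
python3 - <<'E'
from h import *
o=manip.observe();print(o['position'],o['clock'])
a=snap('scene','s1.png'); S=manip.camera_model('scene')
w=cv2.imread('pics/w9.png')
c=cv2.resize(a[130:300,290:460][:,:,::-1],(400,400))
cv2.imwrite('pics/c6.png',np.hstack([c,w[:,120:520]]))
E
```

```text
[ 0.4684 -0.1833  0.1667] [ 0.51 -0.35  0.73] [ 0.54168742 -0.19107459  0.31084618] [[-1.09846648e-01  9.50507134e-01  2.90637062e-01]
 [-9.93948200e-01 -1.04801345e-01 -3.29188982e-02]
 [-8.30492754e-04 -2.92494215e-01  9.56266932e-01]] 70.65751880154862 323.6817687068047 200.2119011260226
spent 0.73 [ 0.4743 -0.1844  0.0252] [[325. 182.]]
spent 0.7 [ 0.4377 -0.2571  0.0247] [[396. 208.]]
spent 0.46 [0.6135 0.0502 0.0424] [[37. 60.]]
spent 0.23 [ 0.6131 -0.3964  0.0185] [[544.   4.]]
[ 0.47093045 -0.1824583   0.17061918] 17.35
```

View pics/c6.png

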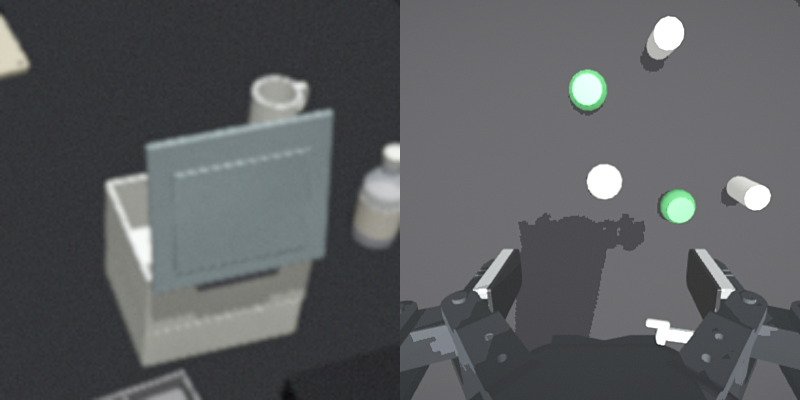

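The scene view shows the lid standing latched up. In the wrist view the white barrel is at (324,182), centred between the jaws, with the green piece at (397,205) clear to the side. I go down and close.

>>> {"api": "step_arm", "payload": {"series": [[-1,[0,0,-0.04],[0,0,0]],[-1,[0,0,-0.04],[0,0,0]],[-1,[0,0,-0.04],[0,0,0]],[-1,[0,0,-0.022],[0,0,0]],[-1,[0,0,0],[0,0,0]]], "squeeze": 30}}

```text
clock: 17.9
position: [0.4701, -0.1822, 0.0267]
tool_rot: [[0.994, -0.107, -0.002], [-0.107, -0.994, 0.001], [-0.002, -0.001, -1.0]]
contact_force: [-0.2, 0.2, 1.4]
opening: 0.0855
```

>>> {"api": "step_arm", "payload": {"series": [[1,[0,0,0],[0,0,0]],[1,[0,0,0],[0,0,0]],[1,[0,0,0],[0,0,0]],[1,[0,0,0],[0,0,0]],[1,[0,0,0],[0,0,0]]]}}

```text
clock: 18.4
position: [0.4709, -0.1835, 0.0282]
tool_rot: [[0.994, -0.109, 0.001], [-0.109, -0.994, -0.001], [0.001, 0.0, -1.0]]
contact_force: [-0.7, 0.2, -0.5]
opening: 0.0123
```

>>> {"api": "step_arm", "payload": {"series": [[1,[0,0,0],[0,0,0]],[1,[0,0,0],[0,0,0]],[1,[0,0,0],[0,0,0]],[1,[0,0,0],[0,0,0]],[1,[0,0,0],[0,0,0]]]}}

```text
clock: 18.9
position: [0.4706, -0.1834, 0.0276]
tool_rot: [[0.994, -0.109, -0.0], [-0.109, -0.994, -0.0], [-0.0, 0.0, -1.0]]
contact_force: [0.0, -0.4, 0.6]
opening: 0.0001
```

The fingers shut again on nothing, so their effective tips stand further back than stated, which fits what I saw at the tab. I open, lift a little, and check that the piece hasn't moved.

>>> {"api": "step_arm", "payload": {"series": [[-1,[0,0,0.02],[0,0,0]],[-1,[0,0,0.02],[0,0,0]],[-1,[0,0,0],[0,0,0]],[-1,[0,0,0],[0,0,0]],[-1,[0,0,0],[0,0,0]]]}}

```text
clock: 19.4
position: [0.4701, -0.1832, 0.0668]
tool_rot: [[0.994, -0.109, -0.001], [-0.109, -0.994, 0.0], [-0.001, -0.0, -1.0]]
contact_force: [0.0, 0.0, -0.1]
opening: 0.0719
```

```bash
python3 w.py w10.png spent
python3 - <<'E'
from h import *
o=manip.observe();print(o['position'],o['clock'],o['opening'])
b=snap('side','d4.png'); w=cv2.imread('pics/w10.png')
c=cv2.resize(b[240:330,300:390][:,:,::-1],(400,400),interpolation=cv2.INTER_CUBIC)
cv2.imwrite('pics/c7.png',np.hstack([c,w[:,120:520]]))
E
```

```text
[ 0.4701 -0.1832  0.0668] [ 0.03  0.05 -0.14] [ 0.54283518 -0.19057242  0.21130846] [[-0.10840241  0.95189096  0.2866226 ]
 [-0.99410656 -0.10409909 -0.0302578 ]
 [ 0.00103503 -0.28821343  0.95756564]] 70.65751880154862 323.6817687068047 200.2119011260226
spent 0.87 [ 0.4779 -0.181   0.0272] [[320. 214.]]
spent 0.83 [ 0.4452 -0.2653  0.0273] [[442. 245.]]
spent 0.71 [ 0.5638 -0.1803  0.0311] [[302.  81.]]
[ 0.47010318 -0.1831689   0.06681857] 19.5 0.08470453073673198
```

View pics/c7.png

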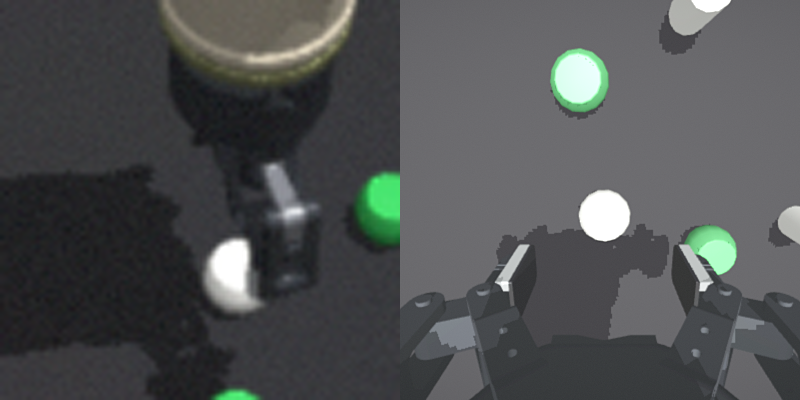

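The piece is unmoved, standing at wrist pixel (324,216), with the pad tips at about row 245–285. I work out the true tip offset from the picture.

Run:
```python
from h import *
m=manip.camera_model('wrist'); o=manip.observe(); R=np.array(o['tool_rot']); p=o['position']
for L in (-.015,-.005,0,.005,.012,.025):
    print(L,[np.round(proj(m,p+R@np.array([x,s*.0425,L]))[0]) for x in(.011,-.011) for s in (1,-1)])
print('piece waist px',proj(m,[.4706,-.1837,.014]))
```

```text
-0.015 [array([409., 244.]), array([240., 244.]), array([405., 282.]), array([244., 283.])]
-0.005 [array([404., 236.]), array([245., 236.]), array([400., 272.]), array([248., 272.])]
0 [array([401., 232.]), array([248., 232.]), array([398., 268.]), array([251., 268.])]
0.005 [array([399., 229.]), array([250., 229.]), array([396., 263.]), array([253., 263.])]
0.012 [array([396., 224.]), array([253., 224.]), array([393., 258.]), array([255., 258.])]
0.025 [array([391., 217.]), array([258., 217.]), array([389., 248.]), array([260., 248.])]
piece waist px [[324.83289326 217.24311456]]
```

The tips actually sit about 15 mm behind the TCP when open and about 2 mm behind when shut. I therefore need TCP z ≈ 0.002. I also narrow the opening to keep clear of the green piece.

>>> {"api": "step_arm", "payload": {"series": [[-0.3,[0,0,0],[0,0,0]],[-0.3,[0,0,-0.02],[0,0,0]],[-0.3,[0,0,-0.02],[0,0,0]],[-0.3,[0,0,-0.02],[0,0,0]],[-0.3,[0,0,-0.006],[0,0,0]]]}}

```text
clock: 20.05
position: [0.4693, -0.1829, -0.0003]
tool_rot: [[0.994, -0.109, -0.003], [-0.109, -0.994, 0.001], [-0.003, -0.001, -1.0]]
contact_force: [0.1, 0.3, -0.2]
opening: 0.0554
```

>>> {"api": "step_arm", "payload": {"series": [[-0.3,[0,0,0],[0,0,0]],[1,[0,0,0],[0,0,0]],[1,[0,0,0],[0,0,0]],[1,[0,0,0],[0,0,0]],[1,[0,0,0],[0,0,0]]]}}

```text
clock: 20.55
position: [0.4713, -0.1836, 0.0027]
tool_rot: [[0.994, -0.109, 0.001], [-0.109, -0.994, -0.001], [0.001, 0.001, -1.0]]
contact_force: [-1.5, 1.1, 6.2]
opening: 0.0352
```

>>> {"api": "step_arm", "payload": {"series": [[1,[0,0,0],[0,0,0]],[1,[0,0,0],[0,0,0]],[1,[0,0,0.01],[0,0,0]],[1,[0,0,0.01],[0,0,0]],[1,[0,0,0.01],[0,0,0]]]}}

```text
clock: 21.05
position: [0.4709, -0.1835, 0.0329]
tool_rot: [[0.994, -0.109, 0.001], [-0.109, -0.994, -0.0], [0.001, 0.0, -1.0]]
contact_force: [-0.2, 0.1, -0.2]
opening: 0.0357
```

Gripped at 35.7 mm. I lift and carry it to the bin mouth at about (0.629, 0.154).

>>> {"api": "step_arm", "payload": {"series": [[1,[0,0,0.035],[0,0,0]],[1,[0,0,0.045],[0,0,0]],[1,[0,0,0.045],[0,0,0]],[1,[0,0,0.045],[0,0,0]],[1,[0,0,0.04],[0,0,0]]]}}

```text
clock: 21.55
position: [0.4706, -0.1831, 0.2451]
tool_rot: [[0.994, -0.108, 0.002], [-0.108, -0.994, -0.001], [0.002, 0.001, -1.0]]
contact_force: [0.6, 0.3, -0.9]
opening: 0.0357
```

>>> {"api": "step_arm", "payload": {"series": [[1,[0.016,0.034,0],[0,0,0]],[1,[0.016,0.034,0],[0,0,0]],[1,[0.016,0.034,0],[0,0,0]],[1,[0.016,0.034,0],[0,0,0]],[1,[0.016,0.034,0],[0,0,0]]]}}

```text
clock: 22.05
position: [0.551, -0.012, 0.2427]
tool_rot: [[0.994, -0.109, 0.001], [-0.109, -0.994, -0.0], [0.001, 0.0, -1.0]]
contact_force: [0.0, -0.7, -1.1]
opening: 0.0357
```

>>> {"api": "step_arm", "payload": {"series": [[1,[0.016,0.034,0],[0,0,0]],[1,[0.016,0.034,0],[0,0,0]],[1,[0.016,0.034,0],[0,0,0]],[1,[0.016,0.034,0],[0,0,0]],[1,[0.014,0.032,0],[0,0,0]]]}}

```text
clock: 22.55
position: [0.629, 0.1561, 0.2425]
tool_rot: [[0.994, -0.109, 0.001], [-0.109, -0.994, 0.0], [0.001, -0.0, -1.0]]
contact_force: [0.6, -0.9, -0.5]
opening: 0.0358
```

```bash
python3 w.py w11.png bin spent
python3 - <<'E'
from h import *
o=manip.observe();print(o['position'],o['clock'],o['opening'],o['joint_positions'])
b=snap('side','d5.png'); w=cv2.imread('pics/w11.png')
c=cv2.resize(b[30:230,250:450][:,:,::-1],(400,400),interpolation=cv2.INTER_CUBIC)
cv2.imwrite('pics/c8.png',np.hstack([c,w[:,120:520]]))
E
```

```text
[0.629  0.1561 0.2425] [ 0.58 -0.91 -0.54] [0.70154424 0.14877693 0.38709712] [[-0.10840169  0.95237068  0.28502485]
 [-0.99410657 -0.10416659 -0.03002414]
 [ 0.00109596 -0.28659975  0.95804978]] 70.65751880154862 323.6817687068047 200.2119011260226
bin 0.87 [0.6984 0.1493 0.0974] [[323. 119.]]
spent 0.89 [ 0.4399 -0.2544  0.0225] [[618. 271.]]
spent 0.85 [0.6365 0.155  0.2607] [[325. 253.]]
spent 0.78 [ 0.5697 -0.1681  0.0232] [[570. 191.]]
[0.62819795 0.15761616 0.24189723] 22.7 0.035416899743878065 [ 0.131174    0.44575512 -0.62329564  1.35041192  0.25550393  1.42580687
 -2.1576566 ]
```

View pics/c8.png

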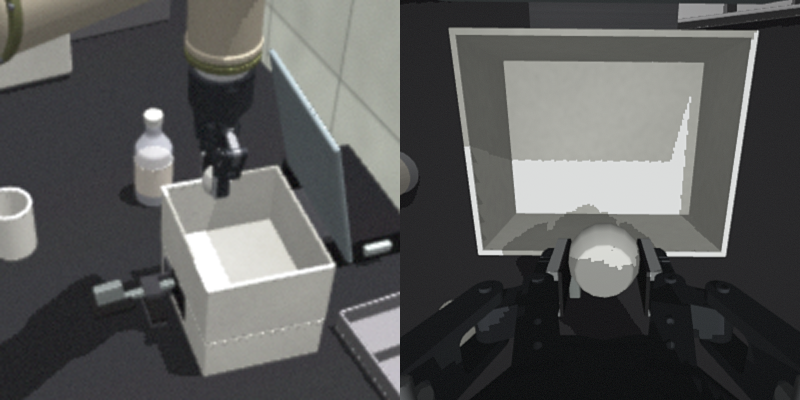

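The side view shows the piece held above the front half of the open bin, with the lid nearly vertical and well back. I lower it and release.

>>> {"api": "step_arm", "payload": {"series": [[1,[0.01,-0.001,-0.02],[0,0,0]],[1,[0.002,-0.002,-0.03],[0,0,0]],[1,[0,0,-0.03],[0,0,0]],[1,[0,0,-0.005],[0,0,0]],[1,[0,0,0],[0,0,0]]]}}

```text
clock: 23.25
position: [0.6404, 0.1503, 0.1568]
tool_rot: [[0.994, -0.11, -0.001], [-0.11, -0.994, -0.001], [-0.001, 0.001, -1.0]]
contact_force: [0.6, 0.3, -0.2]
opening: 0.0359
```

>>> {"api": "step_arm", "payload": {"series": [[-0.3,[0,0,0],[0,0,0]],[-0.3,[0,0,0],[0,0,0]],[-0.3,[0,0,0],[0,0,0]],[-0.3,[0,0,0.03],[0,0,0]],[-0.3,[0,0,0.04],[0,0,0]]]}}

```text
clock: 23.75
position: [0.6397, 0.1512, 0.2262]
tool_rot: [[0.994, -0.109, -0.003], [-0.109, -0.994, -0.001], [-0.003, 0.001, -1.0]]
contact_force: [1.7, 0.2, 0.4]
opening: 0.0553
```

>>> {"api": "step_arm", "payload": {"series": [[0,[-0.02,0.004,0.03],[0,0,0]],[0,[-0.03,0.01,0],[0,0,0]],[1,[-0.04,0.015,0],[0,0,0]],[1,[-0.03,0.015,0],[0,0,0]],[1,[-0.02,0.01,0],[0,0,0]]]}}

```text
clock: 24.25
position: [0.4986, 0.2072, 0.2577]
tool_rot: [[0.994, -0.107, 0.002], [-0.107, -0.994, -0.0], [0.002, -0.0, -1.0]]
contact_force: [0.3, 0.9, 0.8]
opening: 0.0005
```

```bash
python3 w.py w12.png spent pedal_tab
python3 - <<'E'
from h import *
o=manip.observe();print(o['position'],o['clock'],o['opening'])
b=snap('side','d6.png'); snap('scene','s2.png')
m=manip.camera_model('side')
for l in('spent','pedal_tab'):
  for d in manip.look_for('side',l): print('side',l,round(d['confidence'],2),np.round(toworld('side',d['xyz'],m),3))
w=cv2.imread('pics/w12.png')
c=cv2.resize(b[30:230,250:450][:,:,::-1],(400,400),interpolation=cv2.INTER_CUBIC)
cv2.imwrite('pics/c9.png',np.hstack([c,w[:,120:520]]))
E
```

```text
[0.4986 0.2072 0.2577] [0.28 0.86 0.76] [0.57097278 0.20007972 0.40235737] [[-0.10633917  0.95287436  0.28411694]
 [-0.99432913 -0.10226539 -0.02917836]
 [ 0.00125202 -0.28560855  0.95834555]] 70.65751880154862 323.6817687068047 200.2119011260226
spent 0.93 [0.6439 0.1564 0.1012] [[361.  31.]]
spent 0.6 [ 0.5652 -0.1705  0.0262] [[620.  88.]]
pedal_tab 0.78 [0.5079 0.2072 0.0433] [[323. 168.]]
[0.50003402 0.20656667 0.25786512] 24.4 0.0002713537367578809
side spent 0.78 [ 0.436 -0.268  0.028]
side spent 0.58 [0.637 0.14  0.095]
side spent 0.47 [ 0.559 -0.183  0.025]
side pedal_tab 0.84 [0.498 0.203 0.043]
```

View pics/c9.png

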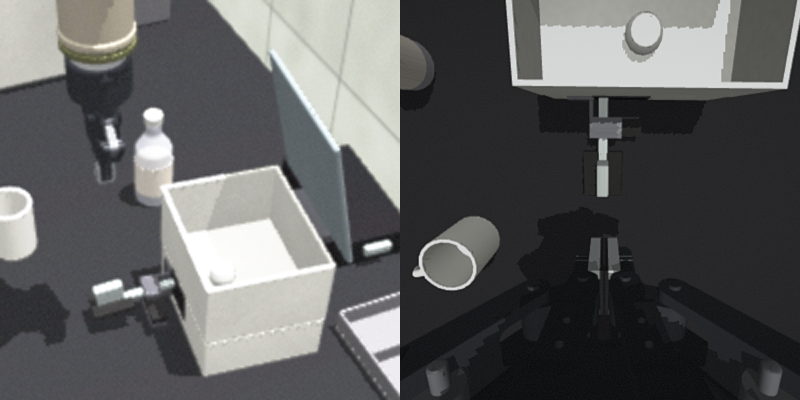

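The piece lies in the bin at about (0.64, 0.155, 0.10) with the lid still latched, and the tab is under the shut fingers at column 323. I return onto the tab.

>>> {"api": "step_arm", "payload": {"series": [[1,[-0.0055,0.002,-0.04],[0,0,0]],[1,[0,0,-0.05],[0,0,0]],[1,[0,0,-0.05],[0,0,0]],[1,[0,0,-0.03],[0,0,0]],[1,[0,0,-0.01],[0,0,0]]], "squeeze": 40}}

```text
clock: 25.1
position: [0.4938, 0.2063, 0.0732]
tool_rot: [[0.994, -0.11, -0.005], [-0.11, -0.994, -0.001], [-0.005, 0.002, -1.0]]
contact_force: [-0.2, -0.2, -0.2]
opening: 0.0002
```

>>> {"api": "step_arm", "payload": {"series": [[1,[0,0,0],[0,0,0]],[1,[0,0,0],[0,0,0]],[1,[0,0,-0.002],[0,0,0]],[1,[0,0,-0.002],[0,0,0]],[1,[0,0,-0.002],[0,0,0]]]}}

```text
clock: 25.6
position: [0.4956, 0.2077, 0.0713]
tool_rot: [[0.994, -0.109, 0.001], [-0.109, -0.994, 0.0], [0.001, -0.0, -1.0]]
contact_force: [-0.2, 0.9, -0.4]
opening: -0.0003
```

```bash
python3 chk.py w13.png
```

```text
[0.49559952 0.20772404 0.07127536] [-0.17910766  0.85453254 -0.35604145] [-0.03161288 -0.03800909  0.02139763]
90 (np.int64(312), np.int64(331), 20) 110 (np.int64(313), np.int64(331), 19) 170 (np.int64(313), np.int64(330), 18) 190 (np.int64(314), np.int64(329), 16) 200 (np.int64(312), np.int64(330), 19) 210 (np.int64(310), np.int64(332), 23) 220 (np.int64(309), np.int64(333), 25) 230 (np.int64(309), np.int64(333), 25)
```

>>> {"api": "step_arm", "payload": {"series": [[1,[-0.001,0.002,-0.001],[0,0,0]],[1,[0,0,-0.001],[0,0,0]],[1,[0,0,-0.001],[0,0,0]],[1,[0,0,-0.001],[0,0,0]],[1,[0,0,0],[0,0,0]]]}}

```text
clock: 26.15
position: [0.494, 0.21, 0.0672]
tool_rot: [[0.994, -0.108, 0.0], [-0.108, -0.994, 0.0], [0.0, -0.0, -1.0]]
contact_force: [-4.0, -0.4, 8.4]
opening: 0.0003
```

>>> {"api": "step_arm", "payload": {"series": [[1,[0,0,-0.001],[0,0,0]],[1,[0,0,-0.001],[0,0,0]],[1,[0,0,-0.001],[0,0,0]],[1,[0,0,-0.001],[0,0,0]],[1,[0,0,0],[0,0,0]]]}}

```text
clock: 26.65
position: [0.4937, 0.2101, 0.0631]
tool_rot: [[0.994, -0.108, -0.0], [-0.108, -0.994, -0.0], [-0.0, 0.0, -1.0]]
contact_force: [-5.8, -0.6, 8.6]
opening: -0.0004
```

>>> {"api": "step_arm", "payload": {"series": [[1,[-0.0005,0,-0.0007],[0,0,0]],[1,[-0.0005,0,-0.0007],[0,0,0]],[1,[-0.0005,0,-0.0006],[0,0,0]],[1,[0,0,-0.0005],[0,0,0]],[1,[0,0,0],[0,0,0]]]}}

```text
clock: 27.15
position: [0.4934, 0.2101, 0.0611]
tool_rot: [[0.994, -0.109, 0.002], [-0.109, -0.994, 0.001], [0.002, -0.001, -1.0]]
contact_force: [-0.9, 0.3, 7.4]
opening: 0.0003
```

>>> {"api": "step_arm", "payload": {"series": [[1,[0,0,-0.0005],[0,0,0]],[1,[0,0,-0.0005],[0,0,0]],[1,[0,0,-0.0005],[0,0,0]],[1,[0,0,-0.0003],[0,0,0]],[1,[0,0,0],[0,0,0]]]}}

```text
clock: 27.65
position: [0.4934, 0.2101, 0.0593]
tool_rot: [[0.994, -0.109, 0.002], [-0.109, -0.994, 0.001], [0.002, -0.001, -1.0]]
contact_force: [-1.5, -0.1, 7.5]
opening: -0.0003
```

>>> {"api": "step_arm", "payload": {"series": [[1,[0,0,-0.0003],[0,0,0]],[1,[0,0,-0.0003],[0,0,0]],[1,[0,0,-0.0003],[0,0,0]],[1,[0,0,-0.0003],[0,0,0]],[1,[0,0,0],[0,0,0]]]}}

```text
clock: 28.15
position: [0.4933, 0.2101, 0.0583]
tool_rot: [[0.994, -0.109, 0.002], [-0.109, -0.994, 0.0], [0.002, -0.001, -1.0]]
contact_force: [-3.2, -0.9, 11.8]
opening: -0.0001
```

The stop is met again at 11.8 N. I slide back.

>>> {"api": "step_arm", "payload": {"series": [[1,[-0.0002,-0.002,0],[0,0,0]],[1,[-0.0002,-0.002,0],[0,0,0]],[1,[-0.0002,-0.002,0],[0,0,0]],[1,[-0.0002,-0.002,0],[0,0,0]],[1,[0,0,0],[0,0,0]]]}}

```text
clock: 28.65
position: [0.4926, 0.2033, 0.0585]
tool_rot: [[0.994, -0.108, 0.002], [-0.108, -0.994, 0.002], [0.002, -0.002, -1.0]]
contact_force: [-2.4, 2.6, 9.1]
opening: -0.0
```

```bash
python3 chk.py w14.png
```

```text
[0.49255291 0.20326794 0.05851355] [-2.35919886  2.55812605  9.0967189 ] [ 0.63415898  0.41898522 -0.01704033]
90 (np.int64(316), np.int64(335), 20) 110 None 170 (np.int64(316), np.int64(334), 19) 190 (np.int64(317), np.int64(332), 16) 200 (np.int64(314), np.int64(335), 22) 210 (np.int64(313), np.int64(336), 24) 220 (np.int64(312), np.int64(337), 26) 230 (np.int64(312), np.int64(337), 26)
```

>>> {"api": "step_arm", "payload": {"series": [[1,[-0.0002,-0.002,-0.0002],[0,0,0]],[1,[-0.0002,-0.002,-0.0001],[0,0,0]],[1,[-0.0002,-0.002,0],[0,0,0]],[1,[-0.0002,-0.002,0],[0,0,0]],[1,[-0.0002,-0.002,0],[0,0,0]]]}}

```text
clock: 29.2
position: [0.4915, 0.194, 0.0584]
tool_rot: [[0.994, -0.107, 0.002], [-0.107, -0.994, 0.003], [0.002, -0.003, -1.0]]
contact_force: [-2.4, 6.1, 10.8]
opening: -0.0
```

```bash
python3 chk.py w15.png
```

```text
[0.49149638 0.1939554  0.05836032] [-2.37084792  6.14596557 10.82164243] [1.11253933 0.55176262 0.0296431 ]
90 (np.int64(316), np.int64(335), 20) 110 None 170 (np.int64(316), np.int64(334), 19) 190 (np.int64(317), np.int64(332), 16) 200 (np.int64(314), np.int64(335), 22) 210 (np.int64(313), np.int64(336), 24) 220 (np.int64(312), np.int64(337), 26) 230 (np.int64(312), np.int64(337), 26)
```

>>> {"api": "step_arm", "payload": {"series": [[1,[-0.0002,-0.002,0],[0,0,0]],[1,[-0.0002,-0.002,0],[0,0,0]],[1,[-0.0002,-0.002,0],[0,0,0]],[1,[-0.0002,-0.002,0],[0,0,0]],[1,[-0.0002,-0.002,0],[0,0,0]]]}}

```text
clock: 29.75
position: [0.4903, 0.184, 0.0583]
tool_rot: [[0.994, -0.107, 0.002], [-0.107, -0.994, 0.003], [0.002, -0.003, -1.0]]
contact_force: [-3.7, 4.7, 11.4]
opening: 0.0001
```

>>> {"api": "step_arm", "payload": {"series": [[1,[-0.0002,-0.002,0],[0,0,0]],[1,[-0.0002,-0.002,0],[0,0,0]],[1,[-0.0002,-0.002,0],[0,0,0]],[1,[-0.0002,-0.001,0],[0,0,0]],[1,[0,0,0],[0,0,0]]]}}

```text
clock: 30.25
position: [0.4895, 0.1767, 0.0582]
tool_rot: [[0.994, -0.107, 0.002], [-0.107, -0.994, 0.002], [0.002, -0.003, -1.0]]
contact_force: [-4.3, 4.9, 11.7]
opening: 0.0
```

```bash
python3 chk.py w16.png
```

```text
[0.48948809 0.17674309 0.05820005] [-4.26479049  4.90442011 11.68288713] [1.02985728 0.81916201 0.02155309]
90 (np.int64(316), np.int64(335), 20) 110 (np.int64(316), np.int64(335), 20) 170 (np.int64(316), np.int64(334), 19) 190 (np.int64(317), np.int64(332), 16) 200 (np.int64(314), np.int64(335), 22) 210 (np.int64(313), np.int64(336), 24) 220 (np.int64(312), np.int64(337), 26) 230 (np.int64(312), np.int64(337), 26)
```

>>> {"api": "step_arm", "payload": {"series": [[1,[-0.0001,-0.001,0],[0,0,0]],[1,[-0.0001,-0.001,0],[0,0,0]],[1,[-0.0001,-0.001,0],[0,0,0]],[1,[0,0,0],[0,0,0]],[1,[0,0,0],[0,0,0]]]}}

```text
clock: 30.8
position: [0.4892, 0.174, 0.0582]
tool_rot: [[0.994, -0.107, 0.002], [-0.107, -0.994, 0.003], [0.002, -0.003, -1.0]]
contact_force: [-3.5, 5.0, 11.4]
opening: -0.0003
```

```bash
python3 chk.py w17.png
```

```text
[0.48917595 0.17399954 0.05821822] [-3.54214096  5.00768275 11.41346914] [1.15145592 0.76686649 0.0183699 ]
90 (np.int64(316), np.int64(335), 20) 110 (np.int64(316), np.int64(335), 20) 170 (np.int64(316), np.int64(334), 19) 190 (np.int64(317), np.int64(332), 16) 200 (np.int64(313), np.int64(335), 23) 210 (np.int64(313), np.int64(336), 24) 220 (np.int64(312), np.int64(337), 26) 230 (np.int64(312), np.int64(337), 26)
```

Home. Now I ease the pedal up at 15 mm/s along the arc.

>>> {"api": "step_arm", "payload": {"series": [[1,[0,0.0005,0.001],[0,0,0]],[1,[0.0002,0.0003,0.0015],[0,0,0]],[1,[0.0002,0,0.0015],[0,0,0]],[1,[0.0002,0,0.0015],[0,0,0]],[1,[0.0002,0,0.0015],[0,0,0]]]}}

```text
clock: 31.35
position: [0.4895, 0.174, 0.0647]
tool_rot: [[0.994, -0.108, 0.001], [-0.108, -0.994, 0.002], [0.001, -0.002, -1.0]]
contact_force: [-3.1, 3.8, 6.8]
opening: -0.0
```

>>> {"api": "step_arm", "payload": {"series": [[1,[0.0002,0,0.0015],[0,0,0]],[1,[0.0002,0,0.0015],[0,0,0]],[1,[0.0002,0,0.0015],[0,0,0]],[1,[0.0002,0,0.0015],[0,0,0]],[1,[0.0002,0,0.0015],[0,0,0]]]}}

```text
clock: 31.85
position: [0.4904, 0.174, 0.0722]
tool_rot: [[0.994, -0.108, 0.0], [-0.108, -0.994, 0.001], [0.0, -0.001, -1.0]]
contact_force: [-3.6, 3.5, 7.8]
opening: 0.0001
```

```bash
python3 chk.py w18.png
```

```text
[0.49037976 0.1739791  0.0721534 ] [-3.61309913  3.46182737  7.84159763] [0.7424776  0.87086587 0.00616137]
90 (np.int64(316), np.int64(335), 20) 110 (np.int64(316), np.int64(334), 19) 170 (np.int64(316), np.int64(334), 19) 190 (np.int64(317), np.int64(332), 16) 200 (np.int64(315), np.int64(334), 20) 210 (np.int64(313), np.int64(335), 23) 220 (np.int64(312), np.int64(337), 26) 230 (np.int64(312), np.int64(337), 26)
```

>>> {"api": "step_arm", "payload": {"series": [[1,[0.0002,0.0004,0.0015],[0,0,0]],[1,[0.0002,0.0003,0.0015],[0,0,0]],[1,[0.0002,0,0.0015],[0,0,0]],[1,[0.0002,0,0.0015],[0,0,0]],[1,[0.0003,0,0.0015],[0,0,0]]]}}

```text
clock: 32.4
position: [0.4916, 0.174, 0.0796]
tool_rot: [[0.994, -0.108, 0.0], [-0.108, -0.994, 0.001], [0.0, -0.001, -1.0]]
contact_force: [-3.3, 0.6, 8.6]
opening: -0.0001
```

>>> {"api": "step_arm", "payload": {"series": [[1,[0.0003,0,0.0015],[0,0,0]],[1,[0.0003,0,0.0015],[0,0,0]],[1,[0.0003,0,0.0015],[0,0,0]],[1,[0.0003,0,0.0015],[0,0,0]],[1,[0.0003,0,0.0015],[0,0,0]]]}}

```text
clock: 32.9
position: [0.4932, 0.1738, 0.0872]
tool_rot: [[0.994, -0.108, 0.001], [-0.108, -0.994, 0.0], [0.001, -0.0, -1.0]]
contact_force: [-3.2, 0.5, 8.9]
opening: -0.0
```

>>> {"api": "step_arm", "payload": {"series": [[1,[0.0004,0,0.0015],[0,0,0]],[1,[0.0004,0,0.0015],[0,0,0]],[1,[0.0004,0,0.0015],[0,0,0]],[1,[0.0004,0,0.0015],[0,0,0]],[1,[0.0004,0,0.0015],[0,0,0]]]}}

```text
clock: 33.4
position: [0.4952, 0.1736, 0.0946]
tool_rot: [[0.994, -0.109, 0.001], [-0.109, -0.994, 0.0], [0.0, -0.0, -1.0]]
contact_force: [-2.5, 0.1, 9.2]
opening: -0.0005
```

>>> {"api": "step_arm", "payload": {"series": [[1,[0.0005,0,0.0015],[0,0,0]],[1,[0.0005,0,0.0015],[0,0,0]],[1,[0.0005,0,0.0015],[0,0,0]],[1,[0.0005,0,0.0015],[0,0,0]],[1,[0.0005,0,0.0015],[0,0,0]]]}}

```text
clock: 33.9
position: [0.4977, 0.1734, 0.1021]
tool_rot: [[0.994, -0.109, 0.0], [-0.109, -0.994, -0.0], [0.0, 0.0, -1.0]]
contact_force: [-3.5, -0.6, 8.1]
opening: 0.0003
```

```bash
python3 chk.py w19.png
```

```text
[0.49766282 0.17338004 0.10211682] [-3.5303583  -0.59282471  8.11321048] [-0.14462268  0.88787036 -0.02160238]
90 (np.int64(318), np.int64(333), 16) 110 (np.int64(318), np.int64(332), 15) 170 (np.int64(317), np.int64(333), 17) 190 (np.int64(317), np.int64(332), 16) 200 (np.int64(318), np.int64(331), 14) 210 None 220 (np.int64(313), np.int64(336), 24) 230 (np.int64(313), np.int64(336), 24)
```

>>> {"api": "step_arm", "payload": {"series": [[1,[0.0006,0,0.0015],[0,0,0]],[1,[0.0006,0,0.0015],[0,0,0]],[1,[0.0006,0,0.0015],[0,0,0]],[1,[0.0006,0,0.0015],[0,0,0]],[1,[0.0006,0,0.0015],[0,0,0]]]}}

```text
clock: 34.45
position: [0.5005, 0.1734, 0.1096]
tool_rot: [[0.994, -0.109, 0.0], [-0.109, -0.994, -0.0], [0.0, 0.0, -1.0]]
contact_force: [-4.3, -0.5, 8.1]
opening: -0.0003
```

>>> {"api": "step_arm", "payload": {"series": [[1,[0.0006,0,0.001],[0,0,0]],[1,[0.0006,0,0.001],[0,0,0]],[1,[0.0005,0,0.001],[0,0,0]],[1,[0.0005,0,0.001],[0,0,0]],[1,[0.0005,0,0.001],[0,0,0]]]}}

```text
clock: 34.95
position: [0.5034, 0.1733, 0.1143]
tool_rot: [[0.994, -0.109, 0.0], [-0.109, -0.994, -0.0], [0.0, -0.0, -1.0]]
contact_force: [-0.6, 0.9, -0.3]
opening: 0.0002
```

>>> {"api": "step_arm", "payload": {"series": [[1,[0.0003,0,0.001],[0,0,0]],[1,[0.0003,0,0.001],[0,0,0]],[1,[0.0003,0,0.001],[0,0,0]],[1,[0,0,0.001],[0,0,0]],[1,[0,0,0.001],[0,0,0]]]}}

```text
clock: 35.45
position: [0.5042, 0.1731, 0.1189]
tool_rot: [[0.994, -0.109, -0.0], [-0.109, -0.994, -0.0], [-0.0, 0.0, -1.0]]
contact_force: [-0.0, -0.1, 0.0]
opening: -0.0
```

The force went smoothly to zero. I lift clear and compare the bin with its first picture numerically.

>>> {"api": "step_arm", "payload": {"series": [[1,[0,0,0.01],[0,0,0]],[1,[0,0,0.04],[0,0,0]],[1,[-0.01,-0.03,0.04],[0,0,0]],[1,[-0.01,-0.045,0],[0,0,0]],[1,[-0.01,-0.045,0],[0,0,0]]]}}

```text
clock: 35.95
position: [0.4747, 0.0532, 0.2101]
tool_rot: [[0.994, -0.107, 0.003], [-0.107, -0.994, 0.0], [0.003, -0.0, -1.0]]
contact_force: [1.1, -0.4, -0.2]
opening: -0.0004
```

>>> {"api": "step_arm", "payload": {"series": [[1,[-0.01,-0.045,0],[0,0,0]],[1,[-0.01,-0.045,0],[0,0,0]],[1,[0,-0.045,0],[0,0,0]],[1,[0,-0.045,0],[0,0,0]],[1,[0,0,0],[0,0,0]]]}}

```text
clock: 36.45
position: [0.4535, -0.1325, 0.2086]
tool_rot: [[0.993, -0.117, 0.0], [-0.117, -0.993, -0.002], [0.0, 0.002, -1.0]]
contact_force: [-0.3, 0.1, 0.4]
opening: -0.0004
```

Run:
```python
from h import *
o=manip.observe();print(o['clock'],o['position'],o['contact_force'])
for cam,fn,f0,boxes in (('side','d9.png','d0.png',{'lid':(105,180,325,425),'tab':(160,190,296,345),'mug':(120,160,240,270),'bottle':(85,133,315,340)}),('scene','s9.png','s0.png',{'lid':(190,255,330,430),'tab':(188,202,350,365),'mug':(160,195,392,420),'bottle':(190,236,438,465),'sound_b':(235,258,200,214),'sound_a':(263,285,235,250),'greens':(230,268,222,272),'weight':(292,320,264,290),'driver':(292,338,190,242),'wrench':(198,214,178,234)})):
    a=cv2.imread('pics/'+f0,0).astype(int); b=cv2.cvtColor(snap(cam,fn),cv2.COLOR_RGB2GRAY).astype(int)
    d=np.abs(a-b)
    for k,(r0,r1,c0,c1) in boxes.items():
        q=d[r0:r1,c0:c1]>40; print(cam,k,int(q.sum()),'of',q.size)
    m=manip.camera_model(cam)
    for l in ('bin','pedal_tab','spent'):
        for t in manip.look_for(cam,l): print(cam,l,round(t['confidence'],2),np.round(toworld(cam,t['xyz'],m),3))
```

```text
36.45 [ 0.45352909 -0.13245708  0.20862909] [-0.28248325  0.13738219  0.40011384]
side lid 2431 of 7500
side tab 395 of 1470
side mug 72 of 1200
side bottle 786 of 1200
side bin 0.59 [0.684 0.055 0.159]
side bin 0.55 [0.408 0.392 0.053]
side pedal_tab 0.69 [0.492 0.167 0.09 ]
side spent 0.51 [ 0.557 -0.184  0.022]
side spent 0.49 [ 0.437 -0.267  0.026]
scene lid 0 of 6500
scene tab 0 of 210
scene mug 0 of 980
scene bottle 0 of 1242
scene sound_b 0 of 322
scene sound_a 0 of 330
scene greens 134 of 1900
scene weight 0 of 728
scene driver 0 of 2392
scene wrench 0 of 896
scene bin 0.57 [0.731 0.13  0.175]
scene pedal_tab 0.53 [ 0.672 -0.374  0.02 ]
scene pedal_tab 0.51 [0.674 0.427 0.088]
scene pedal_tab 0.43 [0.492 0.166 0.095]
scene spent 0.73 [ 0.242 -0.295  0.008]
scene spent 0.45 [ 0.446 -0.266  0.025]
scene spent 0.17 [ 0.607 -0.249  0.037]
```

```bash
python3 -c "
from cell import manip; print(manip.close_job())"
```

```text
the job is handed in; nothing more can be done
None
```

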